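Open the snap-tab cover of a die sensor terminal box

ROBOT

A 6-joint arm with a two-finger parallel gripper is mounted at the origin on the work surface. World frame = base frame: x ahead of the robot, y to its left, z up, the work surface at z = 0. Lengths are in m, angles in rad, forces in N, time in s.
With the tool pointing down it reaches from about 0.375 to 0.975 m from the base axis. Payload 3.8 kg.
Tool frame: the origin (TCP) lies midway between the tips of the shut fingers; the grasp point (between the pads) lies 19 mm behind it; z points along the fingers, y is the line along which they close (so a half turn about z gives the same grasp; the last joint's range is limited). The gripper opens to 88 mm and grips with 3 to 60 N. Pads are 18 mm wide; open, the fingers measure 123 mm over their backs; the gripper's body (75 mm by 187 mm) begins 45 mm behind the grasp point.
Start: joints at [-1.363, 0.264, 1.604, -0, 1.274, -0.037], TCP at [0.164, -0.655, 0.239] pointing down, gripper open.
Joint ranges: [-2.63, 2.63], [-0.94, 2.18], [0.31, 2.57], [-1.31, 4.45], [0, 2.66], [-2.55, 2.55]. Speed limits (rad/s): [2.57, 2.57, 3.14, 3.14, 3.14, 3.14].

INTERFACE

Orientations are given as a rotation vector (axis times angle).
In Python, from cell import manip, inverse_kinematics, cams, order gives the robot as it stands. Calls block until the motion is done:
- manip.move_pose(position, orientation): joint-space move of the TCP to a pose.
- manip.move_linear(position, rate=0.15, rot=None): straight line of the TCP; rot=None keeps the orientation; rate is the mean speed in m/s.
- manip.set_joints(angles): joint-space move.
- manip.set_gripper(opening, force=None): finger opening in m; force is the grip in N (None keeps the last); returns when the fingers have stopped.
- manip.dwell(seconds).
- inverse_kinematics(position, orientation): joint angles nearest the present ones, or None.
- manip.state(): the state.
- cams.capture(name): name is "scene" or "top" or "wrist"; returns a dict with "image" (400x640x3 uint8, blue, green, red), "z_map" (400x640 float32, m along the optical axis (not along the pixel's ray), 0 where there is no reading), "intrinsics" (3x3 intrinsics, pixels), "position" and "orientation" of the camera in the world; the wrist camera has in their place "T_tool_cam" (4x4, takes a point from camera to tool coordinates, whose origin is the TCP and whose axes are the flange's). Camera axes: x right, y down, z forward; pixel columns grow to the right and rows downward; lengths in m; the calibration is good to about 2 mm. A picture is of the moment at which its call begins: read the wrist's pose just before it.
A pose or a line that the arm cannot do raises manip.IKError and nothing moves.
- order.close_job(): hands the job in; it is judged then, once.
The state is a dict: "clock": time; "joint_pos": joint angles; "joint_velocities": joint speeds; "tau": joint torques, N m; "tool_pos": TCP position; "tcp_rot": TCP orientation; "contact_force": force on the tool from outside, world axes, zero at the start; "moment": the same for the moment, N m; "gripper_width": finger opening in m; "grasp_force": force on a finger pad.
Only numpy, scipy, OpenCV 4.12 (cv2) and the standard library are available. Lean on these libraries where they do the work, as an engineer would, in place of code of your own. Each camera call takes 0.05 s, during which the arm holds its last target. There are 200 camera calls.

TASK

Open the blue sensor terminal box on the die bench: gently press the springy snap tab on its front wall inward and hold it until the aluminium cover panel has popped up, neither ramming the tab hard against its stop nor prying the cover up against the latch. Then lift the panel off by its rib and set it down gently, rib up, in the middle of the black rubber mat, and let go. Leave the screwdriver, the die shoe and the oil bottle where they are.

Things in the scene. Friction and masses are not known exactly. Their poses are not given: they have to be found in the camera images.
- terminal_box: Blue painted steel case, open-topped, fixed to the bench, 160 (its x) x 120 (its y) x 60 mm high, walls 4 mm. Origin: centre of its underside, z up. Its front wall (x = -80 mm) looks along its own -x and carries the black snap tab. To press the tab: closed gripper pointing down before it, long side parallel to the wall, fingertips about 32 mm above the bench
- tab_root (a point): Centre of the tab on the front wall's face (box x -80, y 0, z 40 mm; axes as the box). Tab head: 36 mm wide (y), 24 high. Its face stands 10 to 34 mm out of the wall (to -x), differing by unit, not measured. Press along +x: springy, 4 N at first plus 0.8 N/mm plus 0-3 N friction; lets go at 6 to 7 mm travel (8.5 to 12.5 N); hard stop at 8 mm (10.5 to 13 N); over 20 N it breaks
- opening (a point): Centre of the case's open top, level with its rim (box z = 60 mm), filled by the panel. While the tab is held in, slow ejector pins push the panel up 12 to 13 mm in 1 to 3 s; let go too soon, the latch catches it again. Fully up, it rests on the pins with its legs still 13 mm in the case, and the tab may be let go and springs back
- panel: Cover: aluminium plate 150 (x) x 110 (y) x 4 mm, about 0.25 kg, six 22 mm legs beneath, central rib on top 12 thick (x), 70 long (y), 24 high. Origin: centre, at leg-end level; plate top z = 26, rib z = 26 to 50 mm. Starts latched, flush in the box, axes as the box, origin 34 mm above the box's (46 to 47 popped up), side play 1 to 2 mm. Lift straight up, at least 35 mm from latched
- mat: Black rubber mat fixed on the bench, 220 (its x) x 190 (its y) x 4 mm. Origin: centre of its underside, its top 4 mm higher. The panel is to stand on its legs here; any heading will do
- screwdriver: Bystander: loose screwdriver lying on the bench near the robot, along its own x, about 150 mm long; leave alone. Origin: underside at mid-length
- die_shoe: Bystander: loose steel die shoe, 100 x 80 mm base, four 14 mm guide posts to 58 mm height; leave alone. Origin: centre of its underside
- oil_bottle: Bystander: white closed oil bottle, 52 mm diameter, 120 mm tall, standing; leave alone. Origin: centre of its underside
Mind the look-alikes: they are no part of the job. Several things have the shape of the panel; the one meant has the colours described above.

How it is judged:
By the outcome, as a careful person would: the job done as asked, in the order asked, and still so for the second after the job is handed in, with the robot touching nothing.
It also fails if it takes over 72 s, if anything falls off the work surface, if the arm or the gripper's body presses on something with over 40 N, if the wrist force passes 120 N, or if a joint passes its speed limit or range.

## Working session

There is one attempt and no reset: what is moved stays moved. The work goes in short steps, each a Python script; the robot and the scene stay as the last script left them, time stands still between calls to the robot, and variables do not carry over. Pictures are saved under pics/ and viewed, at most 10 in all, crops included, and the job is handed in when it is done.

```bash
mkdir -p pics; cat > h.py <<'E'
import numpy as np, cv2
from scipy.spatial.transform import Rotation as R
from cell import manip, inverse_kinematics, cams, order
def Rm(o):
    o=np.array(o,float); return o if o.shape==(3,3) else (R.from_rotvec(o).as_matrix() if o.size==3 else R.from_quat(o).as_matrix())
def cap(n):
    s=manip.state(); c=cams.capture(n)
    if n=="wrist":
        T=np.eye(4);T[:3,:3]=Rm(s["tcp_rot"]);T[:3,3]=s["tool_pos"];T=T@np.array(c["T_tool_cam"])
    else:
        T=np.eye(4);T[:3,:3]=Rm(c["orientation"]);T[:3,3]=c["position"]
    z=c["z_map"];K=np.array(c["intrinsics"]);v,u=np.mgrid[:400,:640]
    P=np.stack([(u-K[0,2])/K[0,0]*z,(v-K[1,2])/K[1,1]*z,z],-1)@T[:3,:3].T+T[:3,3]
    P[z==0]=np.nan
    np.savez(f"{n}.npz",im=c["image"],P=P,T=T,K=K)
    return c["image"],P,T
def rot(yaw): # tool down, tool x at angle yaw
    return (R.from_euler('z',yaw)*R.from_euler('x',np.pi)).as_rotvec()
E
python3 - <<'E'
from h import *
for n in("top","scene"):
    im,P,T=cap(n); cv2.imwrite(f"pics/{n}0.png",im); print(n,T.round(3))
s=manip.state();print(s["tcp_rot"],s["contact_force"],s["gripper_width"],s["clock"])
E
```

```text
top [[ 0.018 -0.992  0.123  0.413]
 [-1.    -0.016  0.018 -0.038]
 [-0.016 -0.123 -0.992  1.377]
 [ 0.     0.     0.     1.   ]]
scene [[-0.629  0.581 -0.516  1.272]
 [ 0.777  0.457 -0.433  0.553]
 [-0.016 -0.674 -0.739  1.067]
 [ 0.     0.     0.     1.   ]]
[-3.11611122e+00 -3.83313393e-01  2.95951758e-04] [1.2174656  0.23670666 0.24996358] 0.08836558371379581 0.1
```

View pics/top0.png

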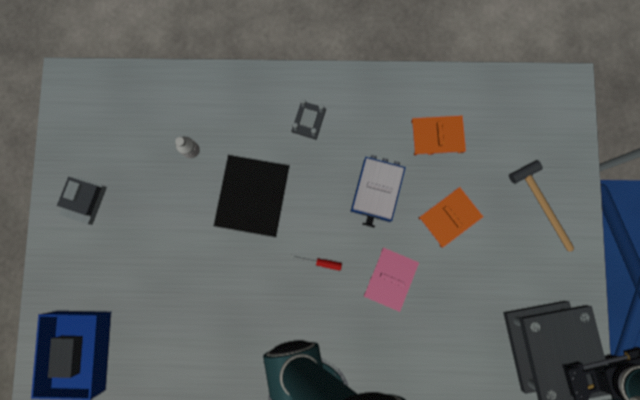

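View pics/scene0.png

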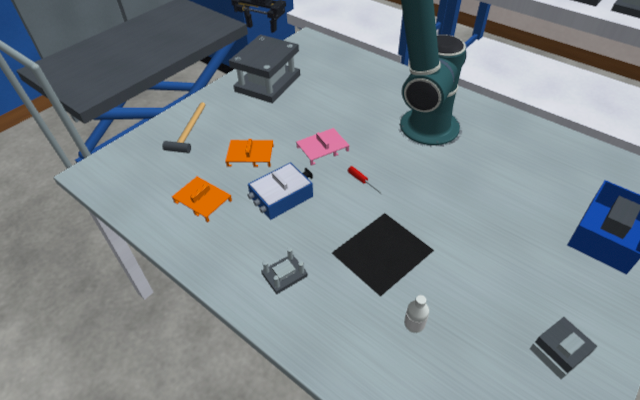

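The top picture shows the box with its aluminium lid at about (378,190), its tab at (369,221), and the mat corners at (229,155), (289,164), (276,236) and (214,226). In the scene picture the tab points towards the robot. Next I compute the coordinates.

```bash
python3 - <<'E'
from h import *
d=np.load("top.npz");P=d["P"];im=d["im"].astype(int)
m=(im.max(2)<50)&(abs(P[...,2]-0.004)<.02);m[:, :205]=0;m[:,300:]=0;m[:140]=0;m[245:]=0
q=P[m];print("mat",m.sum(),cv2.minAreaRect(q[:,:2].astype(np.float32)),np.median(q,0))
hsv=cv2.cvtColor(d["im"],cv2.COLOR_BGR2HSV)
reg=np.zeros_like(m);reg[140:240,340:415]=1
t=reg&(abs(P[...,2]-.06)<.008); q=P[t];q=q[np.isfinite(q[:,0])]
print("boxtop",t.sum(),cv2.minAreaRect(q[:,:2].astype(np.float32)),np.median(q,0))
for u,v in[(363,156),(406,165),(392,221),(351,211),(369,221),(369,217),(370,225),(378,189),(320,264),(330,265)]:print(u,v,P[v,u].round(3))
t=reg&(P[...,2]>.075)&(P[...,2]<.1);q=P[t];print("rib",t.sum(),cv2.minAreaRect(q[:,:2].astype(np.float32)),np.median(q,0))
E
```

```text
mat 4432 ((0.5736730694770813, 0.18273580074310303), (0.18644072115421295, 0.21493226289749146), 80.88082122802734) [0.57230911 0.18236825 0.00446569]
boxtop 2210 ((0.5781348943710327, -0.1837029755115509), (0.12011899054050446, 0.1903601586818695), 75.7933120727539) [ 0.587705   -0.18666793  0.06130715]
363 156 [ 0.698 -0.149 -0.002]
406 165 [ 0.672 -0.277  0.002]
392 221 [ 0.504 -0.235 -0.   ]
351 211 [ 0.529 -0.112  0.03 ]
369 221 [ 0.5   -0.163  0.045]
369 217 [ 0.511 -0.163  0.046]
370 225 [ 0.488 -0.165  0.054]
378 189 [ 0.587 -0.184  0.083]
320 264 [ 0.375 -0.025  0.024]
330 265 [ 0.373 -0.054  0.029]
rib 115 ((0.5922139286994934, -0.187029629945755), (0.068893663585186, 0.012053601443767548), 76.26258087158203) [ 0.59216136 -0.18655672  0.08552948]
```

```bash
python3 - <<'E'
from h import *
yaw=np.radians(-14)
for dy in(0,np.pi,np.pi/2,-np.pi/2):
    for p in([.45,-.155,.032],[.592,-.187,.2],[.573,.183,.15]): print(round(np.degrees(yaw+dy)),p,np.round(inverse_kinematics(p,rot(yaw+dy)),2) if inverse_kinematics(p,rot(yaw+dy)) is not None else None)
manip.move_pose([.50,-.165,.30],rot(yaw))
im,P,T=cap("wrist");print(T.round(3),manip.state()["clock"])
cv2.imwrite("pics/w1.png",im)
E
```

```text
-14 [0.45, -0.155, 0.032] [-0.38  0.12  2.2   0.    0.82  1.43]
-14 [0.592, -0.187, 0.2] [-0.35  0.19  1.77  0.    1.18  1.47]
-14 [0.573, 0.183, 0.15] [0.27 0.2  1.86 0.   1.09 2.08]
166 [0.45, -0.155, 0.032] [-0.38  0.12  2.2   0.    0.82 -1.71]
166 [0.592, -0.187, 0.2] [-0.35  0.19  1.77  0.    1.18 -1.67]
166 [0.573, 0.183, 0.15] [ 0.27  0.2   1.86 -0.    1.09 -1.06]
76 [0.45, -0.155, 0.032] [-0.38  0.12  2.2  -0.    0.82 -0.14]
76 [0.592, -0.187, 0.2] [-0.35  0.19  1.77 -0.    1.18 -0.1 ]
76 [0.573, 0.183, 0.15] [ 0.27  0.2   1.86 -0.    1.09  0.51]
-104 [0.45, -0.155, 0.032] None
-104 [0.592, -0.187, 0.2] None
-104 [0.573, 0.183, 0.15] None
[[-0.242 -0.932 -0.268  0.569]
 [-0.97   0.233  0.066 -0.182]
 [ 0.001  0.276 -0.961  0.447]
 [ 0.     0.     0.     1.   ]] 2.2917
```

View pics/w1.png

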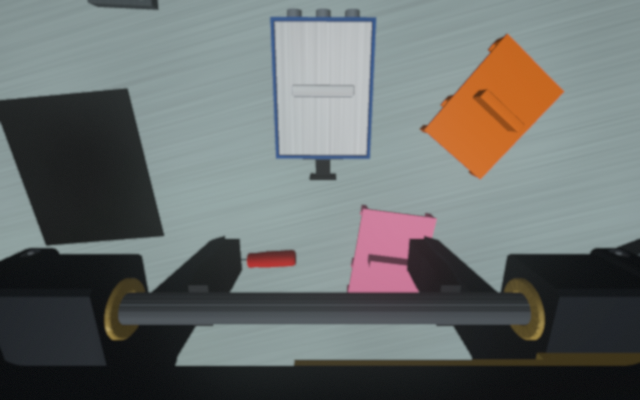

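The wrist picture shows the box rim from (271,17) to (371,158), the tab head at (323,177) on its stem, and the rib at (323,90). Nothing else stands near the tab apart from the pink look-alike, at about 360–435, 205+.

```bash
python3 - <<'E'
from h import *
d=np.load("wrist.npz");P=d["P"];im=d["im"]
reg=np.zeros(im.shape[:2],bool);reg[5:190,262:385]=1
t=reg&(abs(P[...,2]-.060)<.006);q=P[t];r=cv2.minAreaRect(q[:,:2].astype(np.float32));print("rim",t.sum(),r,np.median(q,0))
t=reg&(P[...,2]>.075)&(P[...,2]<.1);q=P[t];print("rib",t.sum(),cv2.minAreaRect(q[:,:2].astype(np.float32)),np.median(q,0))
c=np.array([.592,-.187]);
yaw=np.radians(-14);ex=np.array([np.cos(yaw),np.sin(yaw)]);ey=np.array([-ex[1],ex[0]])
L=np.stack([(P[...,:2]-c)@ex,(P[...,:2]-c)@ey,P[...,2]],-1)
for v in range(154,186,2):print(v,L[v,323].round(4),L[v,314].round(4),im[v,323])
E
```

```text
rim 13430 ((0.5802549719810486, -0.1842653453350067), (0.1201905906200409, 0.18912285566329956), 75.731201171875) [ 0.60426828 -0.18910177  0.06193836]
rib 692 ((0.5939992666244507, -0.18774326145648956), (0.06992613524198532, 0.011888500303030014), 75.501220703125) [ 0.59377667 -0.18747643  0.08603859]
154 [-0.0739 -0.0001  0.0528] [-0.0738  0.0115  0.0536] [163 155 148]
156 [-0.0753 -0.0001  0.0618] [-0.0754  0.0113  0.0606] [133  97  75]
158 [-0.0783 -0.0001  0.0583] [-0.0782  0.0114  0.059 ] [120  87  64]
160 [-0.0825 -0.0001  0.0474] [-0.0893  0.0133  0.0004] [74 67 59]
162 [-0.085  -0.0001  0.0479] [-0.0923  0.0133  0.0002] [61 59 56]
164 [-0.0879 -0.0001  0.0465] [-0.0951  0.0133  0.0012] [59 59 55]
166 [-0.0902 -0.0001  0.0486] [-0.0981  0.0134  0.0014] [58 58 54]
168 [-0.0932 -0.0001  0.0466] [-0.101   0.0134  0.0019] [59 58 55]
170 [-0.0959 -0.0001  0.0469] [-0.1037  0.0134  0.0032] [59 58 55]
172 [-0.0983 -0.0001  0.0484] [-0.1073  0.0135  0.0004] [59 58 54]
174 [-1.012e-01 -1.000e-04  4.720e-02] [-0.102   0.0121  0.0431] [57 57 53]
176 [-1.026e-01 -1.000e-04  5.390e-02] [-0.1029  0.0118  0.0523] [55 54 51]
178 [-1.054e-01 -1.000e-04  5.350e-02] [-0.1055  0.0118  0.0527] [62 62 57]
180 [-1.192e-01  1.000e-04  1.700e-03] [-0.1192  0.0136  0.0013] [127 127 115]
182 [-1.225e-01  1.000e-04  5.000e-04] [-0.1223  0.0136  0.0013] [161 162 146]
184 [-1.254e-01  1.000e-04  1.300e-03] [-0.1255  0.0136  0.0009] [161 162 146]
```

```bash
cat >> h.py <<'E'
yaw=np.radians(-14.4);C=np.array([.593,-.1873])
ex=np.array([np.cos(yaw),np.sin(yaw)]);ey=np.array([-ex[1],ex[0]])
def W(x,y,z): return np.r_[C+x*ex+y*ey,z]
def B(p): p=np.asarray(p); return np.r_[(p[:2]-C)@ex,(p[:2]-C)@ey,p[2]]
def panel_h(P):
    L=np.stack([(P[...,:2]-C)@ex,(P[...,:2]-C)@ey],-1)
    m=(abs(L[...,0])<.06)&(abs(L[...,0])>.015)&(abs(L[...,1])<.045)&(P[...,2]>.04)&(P[...,2]<.08); return round(float(np.median(P[m][:,2])),4),int(m.sum())
E
cat > press.py <<'E'
from h import *
manip.set_gripper(0.0,20)
manip.move_pose(W(-.150,0,.12),rot(yaw))
manip.move_linear(W(-.150,0,.032),rate=.1)
manip.dwell(.3)
F=lambda: np.mean([(manip.dwell(.02),manip.state()["contact_force"][:2]@ex)[1] for _ in range(3)])
f0=F();print("f0",f0,"h",panel_h(cap("wrist")[1]),panel_h(cap("top")[1]),manip.state()["clock"])
x=-.150;x0=None;log=[];manip.move_linear(W(x:=-.126,0,.032),rate=.03)
while x<-.085:
    x+=.001 if x0 is None or B(manip.state()["tool_pos"])[0]-x0<.005 else .0004
    manip.move_linear(W(x,0,.032),rate=.02)
    f=-(F()-f0);a=B(manip.state()["tool_pos"])[0]
    log.append((round(x*1e3,1),round(a*1e3,2),round(f,2)))
    if x0 is None and f>2.5: x0=a-min(max((f-4)/8e2,0),.001)
    if x0 is not None and a-x0>.0071: break
    if f>13.0: break
print(log,x0,manip.state()["clock"])
manip.dwell(1.0)
for i in range(4):
    print(-(F()-f0),panel_h(cap("wrist")[1]),panel_h(cap("top")[1]),manip.state()["clock"]); manip.dwell(.8)
cv2.imwrite("pics/w2.png",np.load("wrist.npz")["im"])
E
python3 press.py
```

```text
f0 -0.21687635532778263 h (0.0622, 15088) (0.0615, 993) 5.85
[(-125.0, np.float64(-125.07), np.float64(-0.21)), (-124.0, np.float64(-123.99), np.float64(-0.18)), (-123.0, np.float64(-122.97), np.float64(0.51)), (-122.0, np.float64(-121.96), np.float64(0.04)), (-121.0, np.float64(-120.98), np.float64(-0.6)), (-120.0, np.float64(-119.95), np.float64(-0.65)), (-119.0, np.float64(-119.7), np.float64(2.63)), (-118.0, np.float64(-119.22), np.float64(5.06)), (-117.0, np.float64(-118.44), np.float64(5.49)), (-116.0, np.float64(-117.69), np.float64(6.52)), (-115.0, np.float64(-116.93), np.float64(6.49)), (-114.0, np.float64(-116.21), np.float64(7.11)), (-113.0, np.float64(-115.46), np.float64(7.89)), (-112.0, np.float64(-114.7), np.float64(8.66)), (-111.0, np.float64(-113.73), np.float64(8.29)), (-110.6, np.float64(-113.45), np.float64(9.03)), (-110.2, np.float64(-113.14), np.float64(8.63)), (-109.8, np.float64(-112.83), np.float64(9.33)), (-109.4, np.float64(-112.55), np.float64(9.52))] -0.11969519380185423 12.5
9.213287312307594 (0.0741, 40329) (0.0736, 606) 13.65
9.755956615283699 (0.0742, 40358) (0.0735, 607) 14.6
9.52718550764813 (0.0742, 40381) (0.0735, 598) 15.55
9.515497025909243 (0.0742, 40363) (0.0737, 597) 16.5
```

```bash
cat > lift.py <<'E'
from h import *
manip.move_linear(W(-.135,0,.032),rate=.04)
manip.move_linear(W(-.150,0,.16),rate=.12)
print("popped",panel_h(cap("top")[1]))
manip.set_gripper(0.05)
r=rot(yaw+np.pi/2)
manip.move_pose(W(.001,0,.16),r)
manip.move_linear(W(.001,0,.0765),rate=.06)
manip.dwell(.2);s=manip.state();print(s["contact_force"],s["clock"])
manip.set_gripper(0.0,25)
s=manip.state();print("grip",s["gripper_width"],s["grasp_force"],s["contact_force"])
manip.move_linear(W(.001,0,.12),rate=.04)
s=manip.state();print("lift",s["gripper_width"],s["grasp_force"],s["contact_force"])
manip.move_linear(W(.001,0,.17),rate=.08)
manip.dwell(.2);s=manip.state();print(s["gripper_width"],s["contact_force"],s["moment"],s["clock"])
cv2.imwrite("pics/s2.png",cap("scene")[0][80:340,160:560])
E
python3 lift.py
```

```text
popped (0.0737, 943)
[ 0.02281137 -0.67723476 -0.06893515] 23.3333
grip 0.011653064551417864 24.999234806746244 [-0.46669972 -0.87035585 -0.31938492]
lift 0.011613541703207867 24.999136431142688 [-0.13657308  0.0229255  -2.82384203]
0.011914067931065616 [-0.28200841  1.17197068 -2.75044356] [-0.02831134 -0.05918439  0.02766925] 26.2083
```

View pics/s2.png

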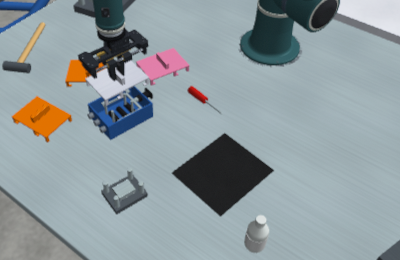

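The panel is out of the box (crop about (118,78)) and hanging level from the gripper. Next I move it to the mat.

```bash
cat > place.py <<'E'
from h import *
M=np.array([.574,.1825])
manip.move_linear(np.r_[M,.17],rate=.15)
manip.move_linear(np.r_[M,.06],rate=.08)
manip.move_linear(np.r_[M,.040],rate=.04)
manip.dwell(.3);f0=manip.state()["contact_force"][2];z=.040
while z>.028:
    z-=.001; manip.move_linear(np.r_[M,z],rate=.015); manip.dwell(.05)
    f=manip.state()["contact_force"][2]-f0
    if f>2.0: break
print(z,f,manip.state()["tool_pos"],manip.state()["clock"])
manip.dwell(.2)
manip.set_gripper(.04)
p=manip.state()["tool_pos"]
manip.move_linear(np.r_[p[:2],.12],rate=.06)
manip.move_linear(np.r_[p[:2]-[.1,.0],.25],rate=.15)
manip.dwell(.3)
cv2.imwrite("pics/s3.png",cap("scene")[0][80:340,160:560])
im,P,T=cap("wrist");cv2.imwrite("pics/w3.png",im)
L=P[...,:2]-M
m=(abs(L)<.12).all(-1)&(abs(P[...,2]-.03)<.006);q=P[m];print("plate",m.sum(),cv2.minAreaRect(q[:,:2].astype(np.float32)),np.median(q,0),q[:,2].std())
m=(abs(L)<.12).all(-1)&(abs(P[...,2]-.053)<.006);q=P[m];print("rib",m.sum(),q.mean(0))
m=(abs(L)<.15).all(-1)&(abs(P[...,2]-.004)<.006)&(im.max(2)<60);q=P[m];print("mat",cv2.minAreaRect(q[:,:2].astype(np.float32)))
print(manip.state()["clock"])
E
python3 place.py
```

```text
0.032999999999999995 4.497880414718111 [0.57427479 0.18257326 0.03347896] 33.45
plate 10527 ((0.5745795369148254, 0.18280667066574097), (0.10911905020475388, 0.15023912489414215), 75.7138442993164) [0.57089054 0.18693357 0.03108415] 0.0007949952197053941
rib 746 [0.57384874 0.18500521 0.05445319]
mat ((0.5752795934677124, 0.1839308738708496), (0.185216024518013, 0.21538138389587402), 80.84915924072266)
37.475
```

View pics/s3.png

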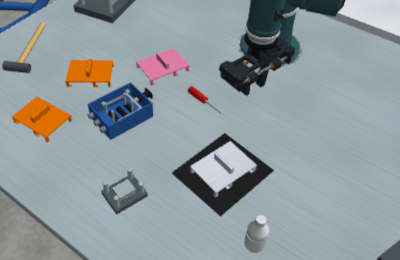

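View pics/w3.png

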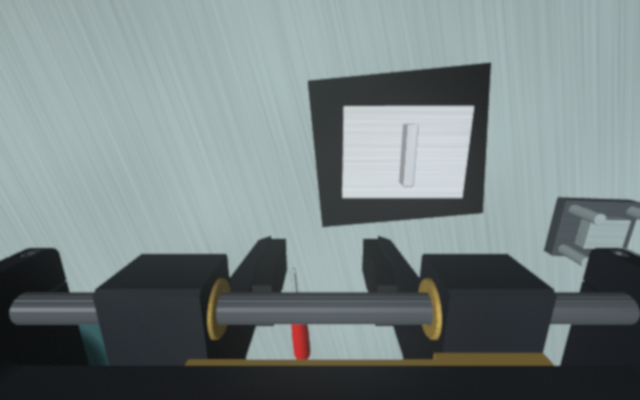

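The panel stands rib up in the middle of the mat: in the wrist picture the plate is at (408,152) inside the mat's 308–490 × 63–226. The plate and mat centres agree within about 1–2 mm, the bystanders have not moved, and the gripper is clear.

```bash
python3 -c "
from h import *
print(order.close_job())"
```

```text
the job is handed in; nothing more can be done
None
```

The job is handed in: the tab was pressed gently (about 9.5 N) and held until the cover popped up, and the panel now stands rib up in the middle of the mat, released, with the bystanders untouched, after about 37.5 s.

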